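# Turn the well plate over to drain beneath the glass reagent shelf

## Task

Beneath the low glass shelf stand two hinged draining stands, each with a white plate lying on the left, as the robot sees it; the rinsed plate with the twelve round wells has to drain. Take its handle bar, which sticks out in front of the shelf, and turn the plate right over to the other side of its stand so that it lies wells down, laying it down gently rather than letting it drop. Leave the plain flat plate lying as it is and do not knock the shelf.

Things in the scene. Friction and masses are not known exactly. Their poses are not given: they have to be found in the camera images.
- well_plate_grip (a point): Point on the axis of the well plate's handle bar (steel rod, 12 mm diameter, level, 45 mm above bare bench; 31 mm to its front end, 55 to 80 mm back to the shelf edge). x: along bar and hinge, away from the robot; y: from hinge out to bar; z: up while wells face up; axes turn with the plate. The hinge line, parallel to x, is 90 mm off in -y. The plate lies 103 to 227 mm behind, along x.
- well_plate (a joint): Hinge of the white plate with 12 round wells (124 x 90 x 10 mm, about 0.25 kg), rad: 0 = lying wells up on the left (+y) of its stand, as at the start; 1.57 = upright, its edge 147 mm above the bench; 3.14 = lying wells down on the right, where it stops. Positive turn about the grip point's x. Light friction: let go part-way, it falls to one side.
- flat_plate (a joint): Hinge angle (rad) of the other plate, to the left or right of the first: same size, stand and handle bar, but plain and flat without wells. 0 = lying on the left of its stand, as at the start; it must stay so.
- shelf: Fixed low glass shelf: clear board 220 mm deep, 960 mm wide, 10 mm thick, underside 165 mm above the bench, on white end panels; small bottles at its ends and rear middle (tops to 260 mm). Origin on the bench below the middle of its front edge (nearest the robot); x away from the robot, y along the edge to the left, z up.

How it is judged:
At the end, for the whole second after the job is handed in: The plate with wells lies wells down on the other side of its stand, within 10 degrees of flat, and at rest; the flat plate still lies on the left within 10 degrees (value of joint well_plate above 2.96 rad and velocity of joint well_plate between -0.1 and 0.1 rad/s and value of joint flat_plate below 0.17 rad); the robot touches nothing.
It fails at once if the plate with wells is dropped or slammed (its hinge turns faster than 7 rad/s, as in a fall of more than about 15 degrees) (velocity of joint well_plate above 7 rad/s or velocity of joint well_plate below -7 rad/s).
It fails at once if the flat plate is raised by more than 20 degrees (value of joint flat_plate above 0.35 rad).
It fails at once if the robot knocks the shelf (more than 15 N) (contact force between any of the arm, the fingers and shelf above 15 N).
It also fails if it takes over 42 s, if anything falls off the work surface, if the arm or the gripper's body presses on something with over 40 N, if the wrist force passes 120 N, or if a joint passes its speed limit or range.

## Robot

A 6-joint arm with a two-finger parallel gripper is mounted at the origin on the work surface. World frame = base frame: x ahead of the robot, y to its left, z up, the work surface at z = 0. Lengths are in m, angles in rad, forces in N, time in s.
With the tool pointing down it reaches from about 0.325 to 0.925 m from the base axis. Payload 3.1 kg.
Tool frame: the origin (TCP) lies on the centre line of the jaws, within the pads' length; the fingertips stand 8 mm ahead of it and the grasp point (between the pads) lies 11 mm behind it; x points along the fingers, y is the direction in which the jaws open and shut, and the axes are right-handed (so a half turn about x gives the same grasp; the last joint's range is limited). The gripper opens to 85 mm and grips with 20 to 120 N. Pads are 22 mm wide; open, the fingers measure 114 mm over their backs; the gripper's body (76 mm by 85 mm) begins 54 mm behind the grasp point. The pads swing forward as they close: fully open they stand 13 mm farther back than shut.
Start: joints at [1.201, 0.217, 1.613, -0, 1.311, -0.112], TCP at [0.159, 0.604, 0.239] pointing down, gripper open.
Joint ranges: [-2.75, 2.75], [-0.78, 2.1], [0.31, 2.55], [-1.13, 4.27], [0.13, 2.63], [-2.58, 2.58]. Speed limits (rad/s): [2.79, 2.79, 3.14, 3.14, 3.14, 3.14].

## Interface

Orientations are given as a unit quaternion [w, x, y, z].
In Python, from rig import bot gives the robot as it stands.
- The arm moves only by the tool send_rows, never from a script. Its argument "motion" is a list of rows, each an object of numbers: "claw": the closure, from 0 (fully open) to 1 (shut); "tx", "ty", "tz": the shift along the tool's x, y, z in mm; "wx", "wy", "wz": the turn, a rotation vector about the tool's x, y, z in degrees. A call has 1 to 20 rows; each row is the pose to reach, as a shift and turn from the pose measured when the call began, along the tool's axes at that moment; what a row does not reach only later rows make up. A row lasts 1/8 s, in which the tool goes at most 62.5 mm and 10.7 degrees, less where a joint would pass 70% of its speed; a pose out of reach is approached as far as the arm can. A call with a gripper value outside its range is refused whole. The fingers move at their own pace and stop on an object; the grip force is fixed at half the most. Time passes only in rows, so rows that repeat a pose let the fingers close. It gives the time, the measured TCP pose, the force and the opening at its end, in the units of the state.
- bot.observe(): the state, without advancing time (a new reading comes with each control period).
- bot.get_image(name): name is "scene" or "top" or "wrist"; returns a dict with "frame" (400x640x3 uint8, red, green, blue), "z_map" (400x640 float32, m along the optical axis (not along the pixel's ray), 0 where there is no reading), "intrinsics" (3x3 intrinsics, pixels), "world_from_camera" (4x4, takes a point from camera to world coordinates). Camera axes: x right, y down, z forward; pixel columns grow to the right and rows downward; lengths in m; the calibration is good to about 2 mm. A picture is of the moment at which its call begins.
- bot.finish_job(): hands the job in, once; it reports no verdict.
The state is a dict: "time": time; "qpos": joint angles; "dq": joint speeds; "joint_efforts": joint torques, N m; "tool_pos": TCP position; "tool_rot": TCP orientation; "ft_force": force on the tool from outside, world axes, zero at the start; "moment": the same for the moment, N m; "opening": opening from 0.0 (shut) to 1.0 (fully open).
Only numpy, scipy, OpenCV 4.12 (cv2) and the standard library are available. Lean on these libraries where they do the work, as an engineer would, in place of code of your own. Each camera call takes 0.05 s, during which the arm holds its last target.

## Working session

There is one attempt and no reset: what is moved stays moved. The work goes in short steps, Python scripts to look and compute and a tool call to move; the robot and the scene stay as the last step left them, time stands still between calls to the robot, and variables do not carry over. Pictures are saved under pics/ and viewed, and the job is handed in when it is done.

Besides the shell and the picture viewer there is one more tool, called after ">>>" as name([rows], argument=value, ...), one row to a line, values as JSON. send_rows: Moves the arm, as the interface text tells. Its arguments: {"type":"object","properties":{"motion":{"type":"array","items":{"type":"object","properties":{"claw":{"type":"number"},"tx":{"type":"number"},"ty":{"type":"number"},"tz":{"type":"number"},"wx":{"type":"number"},"wy":{"type":"number"},"wz":{"type":"number"}}}}},"required":["motion"]}

```bash
mkdir -p pics; ls
python3 - <<'E'
from rig import bot
import cv2,numpy as np
s=bot.observe();print(s)
for n in ["scene","top","wrist"]:
    d=bot.get_image(n);cv2.imwrite(f"pics/{n}0.png",d["frame"][:,:,::-1]);np.savez(f"pics/{n}0.npz",**d)
    print(n,d["intrinsics"].tolist(),d["world_from_camera"].round(4).tolist())
E
```

```text
pics
{'time': 0.0, 'qpos': array([ 1.20081808e+00,  2.17728954e-01,  1.61493977e+00, -4.49047829e-05,
        1.31131115e+00, -1.12208354e-01]), 'dq': array([-0.00028182,  0.00088061,  0.00024541,  0.00137176, -0.00029972,
       -0.00063778]), 'joint_efforts': array([-4.08974774e-04, -3.96838760e+01, -3.03855193e+01, -6.49647359e-05,
        9.52711562e-03, -2.61477777e-05]), 'tool_pos': array([0.1590317 , 0.60359767, 0.23798095]), 'tool_rot': array([ 0.70105532,  0.09005593,  0.70142857, -0.09170246]), 'ft_force': array([0.25002313, 0.12375745, 0.49072706]), 'moment': array([-0.0394466 ,  0.01787815, -0.02620926]), 'opening': 0.9955555597973804}
scene [[503.5927233508917, 0.0, 315.03380188409903], [0.0, 503.5927233508917, 203.59017928863264], [0.0, 0.0, 1.0]] [[0.9998, 0.0138, -0.0126, 0.6618], [0.017, -0.9531, 0.3022, -0.2867], [-0.0078, -0.3024, -0.9532, 0.9692], [0.0, 0.0, 0.0, 1.0]]
top [[462.3425364992073, 0.0, 323.6472705667328], [0.0, 462.3425364992073, 199.17641006126115], [0.0, 0.0, 1.0]] [[0.0221, -0.9927, 0.1185, 0.5502], [-0.9994, -0.025, -0.0231, 0.0166], [0.0258, -0.118, -0.9927, 0.9158], [0.0, 0.0, 0.0, 1.0]]
wrist [[327.95003795740223, 0.0, 315.61199075043027], [0.0, 327.95003795740223, 196.9974249868289], [0.0, 0.0, 1.0]] [[0.2553, 0.9267, 0.2758, 0.0874], [0.9669, -0.2436, -0.0765, 0.6229], [-0.0037, 0.2861, -0.9582, 0.3731], [0.0, 0.0, 0.0, 1.0]]
```

View pics/scene0.png

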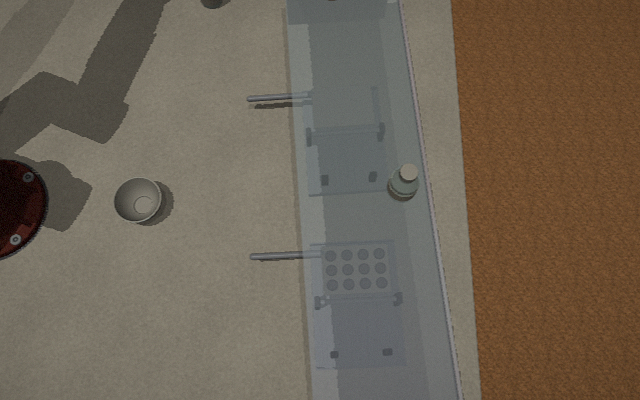

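View pics/top0.png

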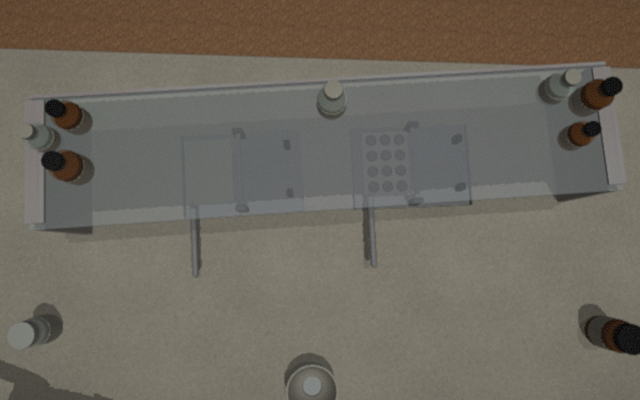

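View pics/wrist0.png

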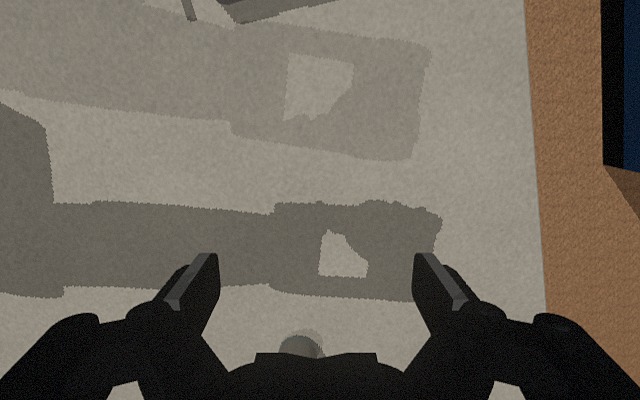

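The well plate is the right-hand one: its bar runs from (252,257) to (310,255) in the scene view and from (374,265) to (370,198) in the top view. The flat plate is on the left, its bar at (195,275) in the top view. A bowl stands near (311,385) in the top view.

```bash
cat > h.py <<'E'
import numpy as np,cv2
def ray(d,uv,z):
    K=d["intrinsics"];T=d["world_from_camera"]
    v=T[:3,:3]@np.linalg.solve(K,np.array([uv[0],uv[1],1.]))
    return T[:3,3]+v*(z-T[2,3])/v[2]
E
python3 - <<'E'
import numpy as np,cv2
from h import ray
for n,box in [("top",(340,205,410,285)),("scene",(235,235,306,275))]:
    d=np.load(f"pics/{n}0.npz");f=d["frame"].astype(int);z=d["z_map"]
    K=d["intrinsics"];T=d["world_from_camera"]
    v,u=np.mgrid[0:400,0:640]
    P=np.stack([(u-K[0,2])/K[0,0]*z,(v-K[1,2])/K[1,1]*z,z],-1)@T[:3,:3].T+T[:3,3]
    x0,y0,x1,y1=box
    m=np.zeros((400,640),bool);m[y0:y1,x0:x1]=1
    mm=m&(P[...,2]>0.03)&(P[...,2]<0.07)&(z>0)
    ys,xs=np.nonzero(mm);print(n,len(xs),xs.min(),xs.max(),ys.min(),ys.max(),P[mm][:,2].mean())
    # bar centre by rows/cols
    Q=np.array([ray(d,(a,b),0.045) for a,b in zip(xs+.0,ys+.0)])
    p=np.polyfit(Q[:,0],Q[:,1],1);print("ray fit y=",p,"x range",np.percentile(Q[:,0],[0,1,99,100]))
    q=P[mm];print("depth fit",np.polyfit(q[:,0],q[:,1],1),np.percentile(q[:,0],[0,1,99,100]),np.median(q[:,2]))
    # sample of shelf depth
    cv2.imwrite(f"pics/{n}_crop0.png",cv2.resize(d["frame"][y0-30:y1+30,x0-30:x1+30,::-1],None,fx=5,fy=5)[:600,:800])
d=np.load("pics/top0.npz")
for uv in [(35,228),(615,190),(45,228),(330,207),(370,197)]:
    print(uv,ray(d,uv,0.175),ray(d,uv,0.165), d["z_map"][uv[1],uv[0]])
E
```

```text
top 378 367 376 208 267 0.049584251345512934
ray fit y= [ 0.06333676 -0.13276832] x range [0.52882796 0.53067004 0.63955492 0.63973174]
depth fit [ 0.06434687 -0.13275338] [0.52881764 0.5307616  0.63906178 0.63955411] 0.04979436493272604
scene 341 250 302 251 259 0.04969841056739109
ray fit y= [ 0.06399227 -0.13241462] x range [0.52987045 0.53167594 0.62689817 0.62705815]
depth fit [ 0.06463394 -0.13378894] [0.53040518 0.53220323 0.62701185 0.62717791] 0.04994742019651799
(35, 228) [0.5815123  0.45357403 0.175     ] [0.58193437 0.45947204 0.165     ] 0.73075527
(615, 190) [ 0.66596468 -0.4795468   0.175     ] [ 0.6675267  -0.48624426  0.165     ] 0.757924
(45, 228) [0.5818775  0.43804644 0.175     ] [0.5823045  0.44373485 0.165     ] 0.7284712
(330, 207) [ 0.62627966 -0.01109971  0.175     ] [ 0.62730601 -0.01147397  0.165     ] 0.74593717
(370, 197) [ 0.64415112 -0.07556459  0.175     ] [ 0.6454187  -0.07680901  0.165     ] 0.7504844
```

Run:
```python
import numpy as np,cv2
a=np.load("pics/top0.npz")["frame"][180:290,300:440,::-1]
cv2.imwrite("pics/a1.png",cv2.resize(a,None,fx=5,fy=5,interpolation=cv2.INTER_CUBIC))
```

```text
(no output)
```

View pics/a1.png

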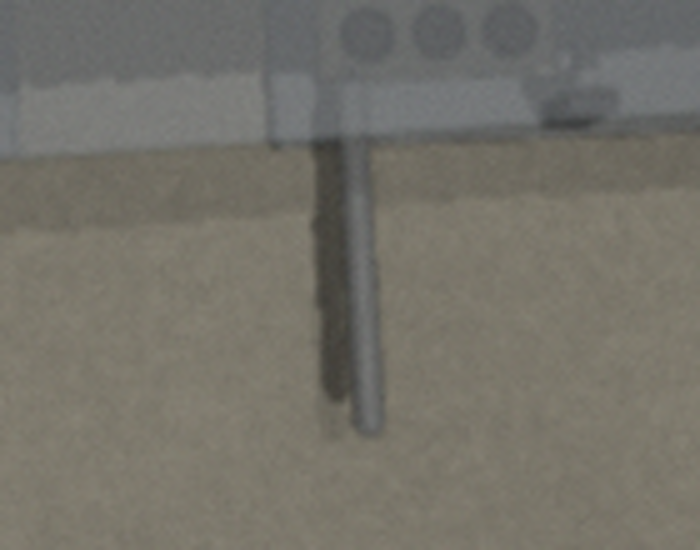

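```bash
cat >> h.py <<'E'
from scipy.spatial.transform import Rotation as Ro
a=np.arctan(0.064)
XB=np.array([np.cos(a),np.sin(a),0]);YB=np.array([-np.sin(a),np.cos(a),0]);ZB=np.array([0,0,1.])
G=np.array([0.553,-0.1329+0.0642*0.553,0.045])   # grip, 23 mm from bar front end
H=G-0.09*YB                                     # hinge line point
def rot(q): return Ro.from_quat([q[1],q[2],q[3],q[0]])
def Rt(phi,lean=15,s=1):
    # tool x down (leaning), tool y = s*YB
    R0=np.column_stack([-ZB,s*YB,np.cross(-ZB,s*YB)])
    return Ro.from_rotvec(XB*np.radians(phi))*Ro.from_rotvec(-YB*np.radians(lean))*Ro.from_matrix(R0)
def bar(theta): t=np.radians(theta);return H+0.09*(np.cos(t)*YB+np.sin(t)*ZB)
def tcp(p,R,back=0): return p+R.as_matrix()[:,0]*(0.011-back)
def row(s,P,R):
    R0=rot(s["tool_rot"]);d=R0.inv().apply(P-s["tool_pos"])*1e3
    return np.r_[d,(R0.inv()*R).as_rotvec(degrees=True)].round(1)
E
python3 - <<'E'
from h import *
from rig import bot
s=bot.observe();R=rot(s["tool_rot"]);print(R.as_matrix().round(3))
T=np.load("pics/wrist0.npz")["world_from_camera"];print("cam in tool",R.inv().apply(T[:3,3]-s["tool_pos"]))
for sg in (1,-1):
  for ph,bk in ((0,.2),(-40,.1)):
    Q=Rt(ph,15,sg);print(sg,ph,row(s,tcp(G,Q,bk),Q),tcp(G,Q,bk),Q.as_matrix()[:,0])
d=np.load("pics/top0.npz")
for uv in [(373,208),(620,335),(195,275),(311,385)]: print(uv,ray(d,uv,0.165),ray(d,uv,0.05))
E
```

```text
[[-0.001  0.255  0.967]
 [-0.002  0.967 -0.255]
 [-1.    -0.002 -0.   ]]
cam in tool [-1.34879154e-01  7.06671444e-06 -7.42135219e-02]
1 0 [  11.7 -593.   513.3  -18.3  -14.9    2.5] [ 0.50418308 -0.10052168  0.22755998] [ 0.25829061  0.0165306  -0.96592583]
1 -40 [ 128.3 -532.1  520.4  -22.8  -20.7  -37.1] [ 0.52648279 -0.04372267  0.11085485] [ 0.29794612 -0.60308687 -0.73994211]
-1 0 [  11.7 -593.   513.3  160.3    3.6   21.2] [ 0.50418308 -0.10052168  0.22755998] [ 0.25829061  0.0165306  -0.96592583]
-1 -40 [ 128.3 -532.1  520.4  146.7  -50.5   28.2] [ 0.52648279 -0.04372267  0.11085485] [ 0.29794612 -0.60308687 -0.73994211]
(373, 208) [ 0.62740043 -0.08191743  0.165     ] [ 0.63921794 -0.09701067  0.05      ]
(620, 335) [ 0.4321736  -0.48181987  0.165     ] [ 0.41408977 -0.55816297  0.05      ]
(195, 275) [0.51312094 0.20148807 0.165     ] [0.50743517 0.2298018  0.05      ]
(311, 385) [0.34749957 0.01247791 0.165     ] [0.3164469  0.01184246 0.05      ]
```

>>> send_rows([
  {"tx": -40,"ty": -200,"tz": 330,"claw": 0.4},
  {"tx": -40,"ty": -200,"tz": 330,"claw": 0.4},
  {"tx": -40,"ty": -200,"tz": 330,"claw": 0.4},
  {"tx": -40,"ty": -200,"tz": 330,"claw": 0.4},
  {"tx": -40,"ty": -200,"tz": 330,"claw": 0.4},
  {"tx": -40,"ty": -200,"tz": 330,"claw": 0.4},
  {"tx": 11.7,"ty": -593,"tz": 513.3,"wx": -18.3,"wy": -14.9,"wz": 2.5,"claw": 0.4},
  {"tx": 11.7,"ty": -593,"tz": 513.3,"wx": -18.3,"wy": -14.9,"wz": 2.5,"claw": 0.4},
  {"tx": 11.7,"ty": -593,"tz": 513.3,"wx": -18.3,"wy": -14.9,"wz": 2.5,"claw": 0.4},
  {"tx": 11.7,"ty": -593,"tz": 513.3,"wx": -18.3,"wy": -14.9,"wz": 2.5,"claw": 0.4},
  {"tx": 11.7,"ty": -593,"tz": 513.3,"wx": -18.3,"wy": -14.9,"wz": 2.5,"claw": 0.4},
  {"tx": 11.7,"ty": -593,"tz": 513.3,"wx": -18.3,"wy": -14.9,"wz": 2.5,"claw": 0.4},
  {"tx": 11.7,"ty": -593,"tz": 513.3,"wx": -18.3,"wy": -14.9,"wz": 2.5,"claw": 0.4},
  {"tx": 11.7,"ty": -593,"tz": 513.3,"wx": -18.3,"wy": -14.9,"wz": 2.5,"claw": 0.4},
  {"tx": 11.7,"ty": -593,"tz": 513.3,"wx": -18.3,"wy": -14.9,"wz": 2.5,"claw": 0.4},
])

```text
invalid input
```

>>> send_rows([
  {"claw": 0.4,"tx": -40,"ty": -200,"tz": 330,"wx": 0,"wy": 0,"wz": 0},
  {"claw": 0.4,"tx": -40,"ty": -200,"tz": 330,"wx": 0,"wy": 0,"wz": 0},
  {"claw": 0.4,"tx": -40,"ty": -200,"tz": 330,"wx": 0,"wy": 0,"wz": 0},
  {"claw": 0.4,"tx": -40,"ty": -200,"tz": 330,"wx": 0,"wy": 0,"wz": 0},
  {"claw": 0.4,"tx": -40,"ty": -200,"tz": 330,"wx": 0,"wy": 0,"wz": 0},
  {"claw": 0.4,"tx": -40,"ty": -200,"tz": 330,"wx": 0,"wy": 0,"wz": 0},
])

```text
time: 0.9
tool_pos: [0.4191, 0.334, 0.2772]
tool_rot: [0.701, 0.09, 0.701, -0.091]
ft_force: [0.9, 0.8, 0.2]
opening: 0.6
```

Run:
```python
from h import *
from rig import bot
s=bot.observe()
for ph,bk in ((0,.2),(-20,.15),(-40,.1)):
    Q=Rt(ph,15);print(ph,row(s,tcp(G,Q,bk),Q))
```

```text
0 [  50.3 -398.4  193.   -18.3  -14.9    2.5]
-20 [ 106.6 -350.7  190.8  -20.7  -18.   -17.3]
-40 [ 166.9 -337.6  200.1  -22.8  -20.7  -37.1]
```

>>> send_rows([
  {"claw": 0.4,"tx": 30,"ty": -300,"tz": 140,"wx": -21,"wy": -18,"wz": -17},
  {"claw": 0.4,"tx": 30,"ty": -300,"tz": 140,"wx": -21,"wy": -18,"wz": -17},
  {"claw": 0.4,"tx": 30,"ty": -300,"tz": 140,"wx": -21,"wy": -18,"wz": -17},
  {"claw": 0.4,"tx": 30,"ty": -300,"tz": 140,"wx": -21,"wy": -18,"wz": -17},
  {"claw": 0.4,"tx": 30,"ty": -300,"tz": 140,"wx": -21,"wy": -18,"wz": -17},
  {"claw": 0.4,"tx": 167,"ty": -337.6,"tz": 200,"wx": -22.8,"wy": -20.7,"wz": -37},
  {"claw": 0.4,"tx": 167,"ty": -337.6,"tz": 200,"wx": -22.8,"wy": -20.7,"wz": -37},
  {"claw": 0.4,"tx": 167,"ty": -337.6,"tz": 200,"wx": -22.8,"wy": -20.7,"wz": -37},
  {"claw": 0.4,"tx": 167,"ty": -337.6,"tz": 200,"wx": -22.8,"wy": -20.7,"wz": -37},
  {"claw": 0.4,"tx": 167,"ty": -337.6,"tz": 200,"wx": -22.8,"wy": -20.7,"wz": -37},
  {"claw": 0.4,"tx": 167,"ty": -337.6,"tz": 200,"wx": -22.8,"wy": -20.7,"wz": -37},
])

```text
time: 2.28
tool_pos: [0.5278, -0.043, 0.1133]
tool_rot: [0.753, -0.288, 0.562, -0.184]
ft_force: [0.5, 0.2, 0.7]
opening: 0.603
```

Run:
```python
from h import *
from rig import bot
s=bot.observe();print(s["time"],s["qpos"],s["ft_force"],s["tool_pos"])
Q=Rt(-40)
for bk in(.1,.04,0): print(bk,row(s,tcp(G,Q,bk),Q))
for n in("wrist","top"):
    d=bot.get_image(n);cv2.imwrite(f"pics/{n}1.png",d["frame"][:,:,::-1]);np.savez(f"pics/{n}1.npz",**d)
```

```text
2.275 [ 0.14598581  0.1570321   2.12503743 -0.98558957  0.87253465 -0.91397031] [0.49938742 0.21375037 0.70585024] [ 0.52784525 -0.04298903  0.11326492]
0.1 [ 1.8  1.  -2.  -0.1  0.2 -0.1]
0.04 [61.8  1.  -2.2 -0.1  0.2 -0.1]
0 [ 1.018e+02  9.000e-01 -2.300e+00 -1.000e-01  2.000e-01 -1.000e-01]
```

View pics/wrist1.png

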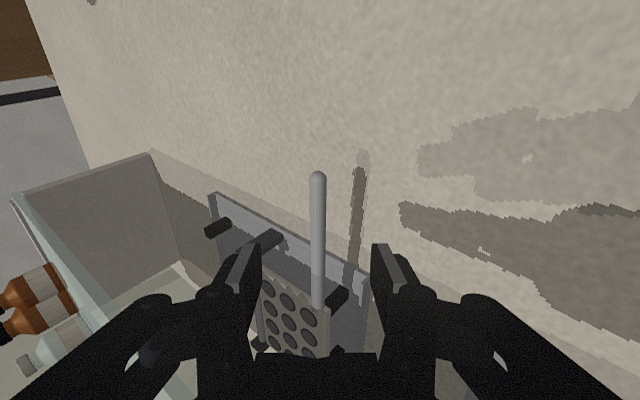

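View pics/top1.png

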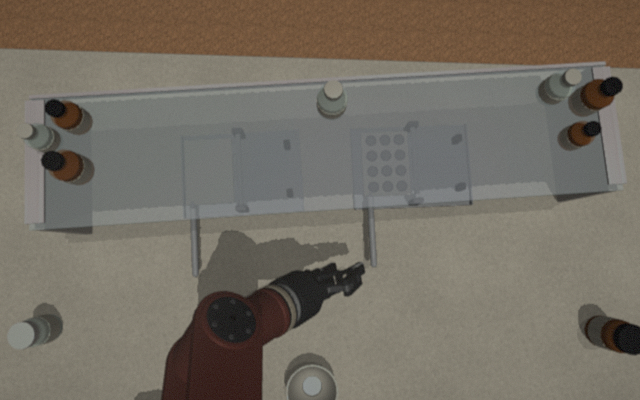

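The bar lies at columns 317–318 in the wrist view, centred between the jaws. The top view shows the gripper well clear of the shelf edge, so I'll go down and grip.

>>> send_rows([
  {"claw": 0.5,"tx": 30,"ty": 1,"tz": -2,"wx": 0,"wy": 0,"wz": 0},
  {"claw": 0.55,"tx": 60,"ty": 1,"tz": -2,"wx": 0,"wy": 0,"wz": 0},
  {"claw": 0.55,"tx": 80,"ty": 1,"tz": -2,"wx": 0,"wy": 0,"wz": 0},
  {"claw": 0.55,"tx": 92,"ty": 1,"tz": -2,"wx": 0,"wy": 0,"wz": 0},
  {"claw": 0.55,"tx": 101,"ty": 1,"tz": -2,"wx": 0,"wy": 0,"wz": 0},
  {"claw": 0.55,"tx": 101,"ty": 1,"tz": -2,"wx": 0,"wy": 0,"wz": 0},
  {"claw": 0.55,"tx": 101,"ty": 1,"tz": -2,"wx": 0,"wy": 0,"wz": 0},
])

```text
time: 3.25
tool_pos: [0.5584, -0.1, 0.0439]
tool_rot: [0.751, -0.284, 0.567, -0.181]
ft_force: [-1.3, -1.0, -0.2]
opening: 0.452
```

Run:
```python
from h import *
from rig import bot
s=bot.observe();print(s["time"],s["qpos"],s["ft_force"],s["tool_pos"],s["opening"])
Q=Rt(-40)
print(row(s,tcp(G,Q),Q))
d=bot.get_image("wrist");cv2.imwrite(f"pics/w2.png",d["frame"][:,:,::-1])
```

```text
3.25 [ 0.01371197  0.33377547  2.0815899  -1.12474649  0.72650545 -0.83251425] [-1.25448427 -1.00070453 -0.18602562] [ 0.55840716 -0.10003605  0.04392554] 0.45182034988999414
[ 7.1  1.5 -4.3 -0.1 -0.4 -0.7]
```

View pics/w2.png

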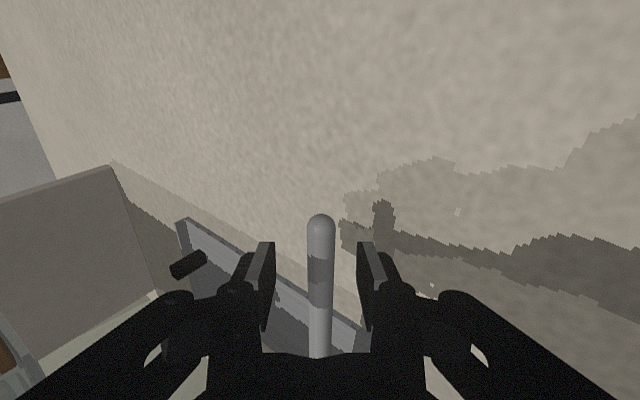

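The bar (columns 308–334) sits between the jaws. Joint 4 is at its limit, so I'll reduce the tilt to 28° before closing.

Run:
```python
from h import *
from rig import bot
s=bot.observe()
for p in(-34,-28):
  Q=Rt(p);print(row(s,tcp(G,Q),Q))
```

```text
[ 7.   2.5 -4.2  1.4 -0.4  5.1]
[ 6.9  3.6 -4.1  2.9 -0.4 10.9]
```

>>> send_rows([
  {"claw": 0.55,"tx": 5,"ty": 2.5,"tz": -4.1,"wx": 1.4,"wy": -0.4,"wz": 5},
  {"claw": 0.55,"tx": 7,"ty": 3.6,"tz": -4.1,"wx": 2.9,"wy": -0.4,"wz": 10.9},
  {"claw": 0.55,"tx": 7,"ty": 3.6,"tz": -4.1,"wx": 2.9,"wy": -0.4,"wz": 10.9},
  {"claw": 0.8,"tx": 7,"ty": 3.6,"tz": -4.1,"wx": 2.9,"wy": -0.4,"wz": 10.9},
  {"claw": 1,"tx": 7,"ty": 3.6,"tz": -4.1,"wx": 2.9,"wy": -0.4,"wz": 10.9},
  {"claw": 1,"tx": 7,"ty": 3.6,"tz": -4.1,"wx": 2.9,"wy": -0.4,"wz": 10.9},
  {"claw": 1,"tx": 7,"ty": 3.6,"tz": -4.1,"wx": 2.9,"wy": -0.4,"wz": 10.9},
])

```text
time: 4.18
tool_pos: [0.5558, -0.1018, 0.0353]
tool_rot: [0.774, -0.211, 0.585, -0.122]
ft_force: [-3.4, 2.6, 3.8]
opening: 0.118
```

Run:
```python
from h import *
from rig import bot
s=bot.observe();print(s["time"],s["qpos"],s["ft_force"],s["moment"],s["tool_pos"],s["opening"])
Q=Rt(-28)
print(row(s,tcp(G,Q),Q))
# plan: relative arc from measured pose: rotate grip about hinge; tool tilt -28 -> +40? linear
R0=rot(s["tool_rot"]);g=s["tool_pos"]-R0.as_matrix()[:,0]*.011;print("grasp pt",g,G)
for th in range(0,185,10):
  ph=-28+56*th/180
  Q=Rt(ph);print(th,row(s,tcp(bar(th),Q),Q))
d=bot.get_image("wrist");cv2.imwrite(f"pics/w3.png",d["frame"][:,:,::-1])
```

```text
4.175 [-0.09052046  0.27420976  2.09886505 -0.8487194   0.57559043 -1.10934059] [-3.37357969  2.56752643  3.84816792] [ 0.24293539  0.34716934 -0.13021606] [ 0.55583572 -0.10177809  0.03532475] 0.11751295508771575
[ 0.  -0.5  0.3  0.1 -0.1 -0. ]
grasp pt [ 0.5526879  -0.09698057  0.04470957] [ 0.553     -0.0973974  0.045    ]
0 [ 0.  -0.5  0.3  0.1 -0.1 -0. ]
10 [-12.7  -8.5   3.7   0.9  -0.1   3. ]
20 [-23.8 -18.6   6.6   1.7  -0.1   6. ]
30 [-33.  -30.6   9.1   2.5  -0.1   9. ]
40 [-40.  -44.   10.9   3.3  -0.1  12. ]
50 [-44.6 -58.4  12.1   4.1  -0.1  15. ]
60 [-46.6 -73.5  12.6   4.9  -0.1  18. ]
70 [-46.  -88.6  12.5   5.7  -0.1  21. ]
80 [-4.280e+01 -1.033e+02  1.160e+01  6.500e+00 -1.000e-01  2.400e+01]
90 [-3.710e+01 -1.173e+02  1.000e+01  7.300e+00 -1.000e-01  2.700e+01]
100 [-2.920e+01 -1.299e+02  7.900e+00  8.100e+00 -1.000e-01  3.010e+01]
110 [-1.910e+01 -1.409e+02  5.200e+00  8.900e+00 -1.000e-01  3.310e+01]
120 [-7.400e+00 -1.499e+02  2.100e+00  9.700e+00 -1.000e-01  3.610e+01]
130 [ 5.800e+00 -1.565e+02 -1.500e+00  1.050e+01 -1.000e-01  3.910e+01]
140 [ 1.990e+01 -1.607e+02 -5.200e+00  1.130e+01 -1.000e-01  4.210e+01]
150 [ 3.460e+01 -1.622e+02 -9.100e+00  1.210e+01 -1.000e-01  4.510e+01]
160 [ 4.93e+01 -1.61e+02 -1.31e+01  1.29e+01 -1.00e-01  4.81e+01]
170 [ 6.360e+01 -1.571e+02 -1.690e+01  1.370e+01 -1.000e-01  5.110e+01]
180 [ 7.710e+01 -1.506e+02 -2.050e+01  1.450e+01 -1.000e-01  5.410e+01]
```

View pics/w3.png

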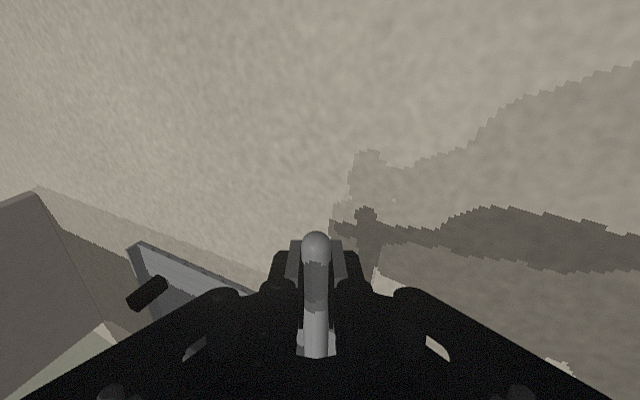

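The bar is held (jaws stopped at 0.118). First part of the turn is 0 to 40°.

>>> send_rows([
  {"claw": 1,"tx": -6.5,"ty": -4.3,"tz": 2.0,"wx": 0.5,"wy": 0,"wz": 1.5},
  {"claw": 1,"tx": -12.7,"ty": -8.5,"tz": 3.7,"wx": 0.9,"wy": 0,"wz": 3},
  {"claw": 1,"tx": -18.4,"ty": -13.3,"tz": 5.2,"wx": 1.3,"wy": 0,"wz": 4.5},
  {"claw": 1,"tx": -23.8,"ty": -18.6,"tz": 6.6,"wx": 1.7,"wy": 0,"wz": 6},
  {"claw": 1,"tx": -28.6,"ty": -24.4,"tz": 7.9,"wx": 2.1,"wy": 0,"wz": 7.5},
  {"claw": 1,"tx": -33,"ty": -30.6,"tz": 9.1,"wx": 2.5,"wy": 0,"wz": 9},
  {"claw": 1,"tx": -36.7,"ty": -37.2,"tz": 10,"wx": 2.9,"wy": 0,"wz": 10.5},
  {"claw": 1,"tx": -40,"ty": -44,"tz": 10.9,"wx": 3.3,"wy": 0,"wz": 12},
])

```text
time: 5.22
tool_pos: [0.5568, -0.1178, 0.0915]
tool_rot: [0.788, -0.124, 0.6, -0.056]
ft_force: [-3.7, 15.4, 5.6]
opening: 0.113
```

```bash
cat > st.py <<'E'
from h import *
from rig import bot
import sys
n,t0,t1,st=sys.argv[1],*map(int,sys.argv[2:5])
s=bot.observe();print(s["time"],s["qpos"].round(3),s["ft_force"].round(1),s["moment"].round(2),s["opening"])
R0=rot(s["tool_rot"]);g=s["tool_pos"]-R0.as_matrix()[:,0]*.011
e=g-H;print("grasp: r",np.hypot(e@YB,e[2]),"ang",np.degrees(np.arctan2(e[2],e@YB)),"x",(g-G)@XB)
for th in range(t0,t1+1,st):
  Q=Rt(-28+56*th/180);print(th,row(s,tcp(bar(th),Q),Q).tolist())
for v in ("wrist","top"):
    d=bot.get_image(v);cv2.imwrite(f"pics/{v}{n}.png",d["frame"][:,:,::-1]);np.savez(f"pics/{v}{n}.npz",**d)
E
python3 st.py 4 40 120 5
```

```text
5.225 [-0.247  0.127  2.071 -0.279  0.628 -1.715] [-3.7 15.4  5.6] [2.08 0.4  0.59] 0.11329536745943783
grasp: r 0.09184834718749399 ang 38.1646047241987 x -0.0003137133127212551
40 [-0.1, -3.5, 0.4, -0.2, -0.1, -0.4]
45 [-4.2, -9.9, 1.5, 0.2, -0.1, 1.1]
50 [-7.7, -16.5, 2.4, 0.6, -0.1, 2.6]
55 [-10.6, -23.5, 3.2, 1.0, -0.1, 4.1]
60 [-12.8, -30.7, 3.8, 1.5, -0.1, 5.6]
65 [-14.5, -38.1, 4.2, 1.9, -0.1, 7.1]
70 [-15.5, -45.6, 4.5, 2.3, -0.1, 8.7]
75 [-15.9, -53.2, 4.6, 2.7, -0.1, 10.2]
80 [-15.6, -60.7, 4.5, 3.1, -0.1, 11.7]
85 [-14.6, -68.2, 4.3, 3.5, -0.1, 13.2]
90 [-13.0, -75.6, 3.9, 3.9, -0.1, 14.7]
95 [-10.8, -82.8, 3.3, 4.3, -0.1, 16.2]
100 [-7.9, -89.8, 2.5, 4.7, -0.1, 17.7]
105 [-4.5, -96.5, 1.6, 5.1, -0.1, 19.2]
110 [-0.5, -102.8, 0.6, 5.5, -0.1, 20.7]
115 [4.0, -108.8, -0.6, 5.9, -0.1, 22.2]
120 [9.1, -114.3, -2.0, 6.3, -0.1, 23.7]
```

View pics/wrist4.png

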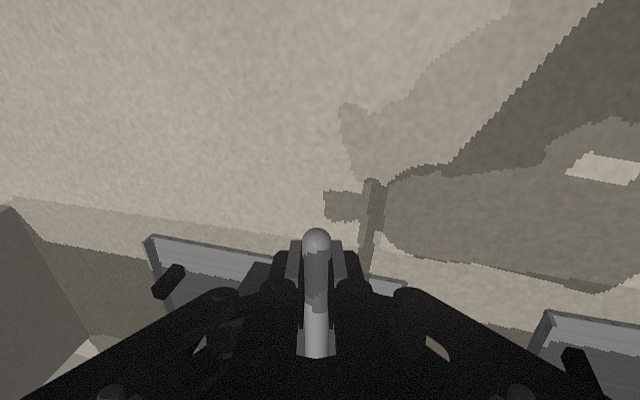

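View pics/top4.png

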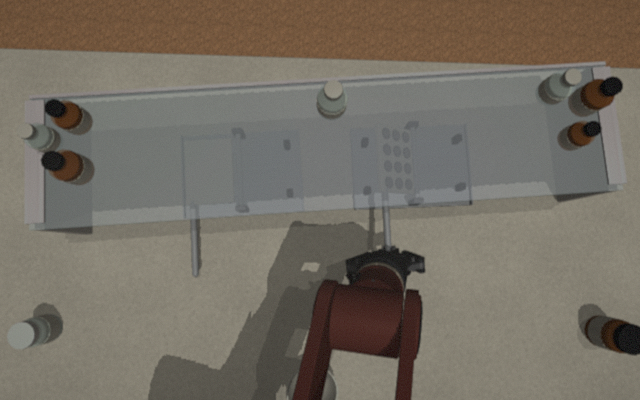

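Top view: the plate has tilted and its wells have shifted right to columns 382–412, with no contact at the shelf. Before going further I'll check the wrist joints' range at the far end.

```bash
cat > wr.py <<'E'
from h import *
S=[([1.201,.2177,1.6149,0,1.3113,-.1122],[.159,.6036,.238],[.70105,.09005,.70143,-.0917]),
([.14599,.15703,2.12504,-.98559,.87253,-.91397],[.52785,-.04299,.11326],[.753,-.288,.562,-.184]),
([.01371,.33378,2.08159,-1.12475,.72651,-.83251],[.55841,-.10004,.04393],[.751,-.284,.567,-.181]),
([-.09052,.27421,2.09887,-.84872,.57559,-1.10934],[.55584,-.10178,.03532],[.774,-.211,.585,-.122]),
([-.247,.127,2.071,-.279,.628,-1.715],[.5568,-.1178,.0915],[.788,-.124,.6,-.056])]
C=None
def fw(q,s4=1,s6=1): return Ro.from_euler('Z',q[0])*Ro.from_euler('Y',q[1]+q[2]-np.pi/2)*Ro.from_euler('X',s4*q[3])*Ro.from_euler('Y',q[4])*Ro.from_euler('X',s6*q[5])
if __name__=="__main__":
  for s4 in(1,-1):
    for s6 in (1,-1):
      c=fw(S[0][0],s4,s6).inv()*rot(S[0][2])
      print(s4,s6,[round((( fw(q,s4,s6)*c).inv()*rot(r)).magnitude(),3) for q,p,r in S],c.as_rotvec())
  for q,p,r in S[1:]:
    n=np.array([-np.sin(q[0]),np.cos(q[0]),0]);x=rot(r).as_matrix()[:,0];print("L",p@n/(x@n))
E
python3 wr.py
```

```text
1 1 [0.0, 0.001, 0.001, 0.001, 0.002] [ 1.57094730e+00  5.13415768e-05 -9.05051111e-05]
1 -1 [0.0, 1.603, 1.44, 1.994, 3.077] [ 1.34654730e+00  3.97443490e-05 -9.30141352e-05]
-1 1 [0.0, 1.97, 2.249, 1.697, 0.559] [ 1.57094730e+00  5.13415768e-05 -9.05051111e-05]
-1 -1 [0.0, 3.141, 2.9, 2.8, 2.628] [ 1.34654730e+00  3.97443490e-05 -9.30141352e-05]
L 0.18692693424701678
L 0.17992744180120449
L 0.1253623657618272
L -0.13429110233731678
```

```bash
cat >> wr.py <<'E'
  A=[];b=[]
  for q,p,r in S:
    n=np.array([-np.sin(q[0]),np.cos(q[0]),0]);A.append([rot(r).as_matrix()[:,0]@n,1]);b.append(p@n)
  sol=np.linalg.lstsq(np.array(A),np.array(b),rcond=None);print(A,b,sol[0],np.array(A)@sol[0]-b)
E
python3 wr.py | tail -3
```

```text
L -0.13429110233731678
[[np.float64(-3.487891293502853e-05), 1], [np.float64(-0.6383246377208118), 1], [np.float64(-0.5984976964673264), 1], [np.float64(-0.40775670804082725), 1], [np.float64(-0.16315774663902416), 1]] [np.float64(0.06990469709898511), np.float64(-0.11932006758348901), np.float64(-0.10768615944927983), np.float64(-0.051117345575252764), np.float64(0.021910633651027196)] [0.29685041 0.0700659 ] [ 1.50852526e-04 -1.00958797e-04  8.77768721e-05  1.40503438e-04
 -2.78174039e-04]
```

```bash
cat > ik.py <<'E'
from wr import *
from scipy.optimize import least_squares
c=fw(S[0][0]).inv()*rot(S[0][2]);L=.29685;D=.07007
A=[];b=[]
for q,p,r in S:
    w=np.array(p)-L*(fw(q)*c).as_matrix()[:,0];u=np.array([np.cos(q[0]),np.sin(q[0]),0])
    t=q[1]+q[2]-np.pi/2
    A+=[[1,0,np.sin(q[1]),np.cos(t),np.sin(t)],[0,1,np.cos(q[1]),-np.sin(t),np.cos(t)]];b+=[w@u,w[2]]
A=np.array(A);k=np.linalg.lstsq(A,np.array(b),rcond=None)[0];res=A@k-b
def fk(q):
    R=fw(q)*c;t=q[1]+q[2]-np.pi/2
    rho=k[0]+k[2]*np.sin(q[1])+k[3]*np.cos(t)+k[4]*np.sin(t);z=k[1]+k[2]*np.cos(q[1])-k[3]*np.sin(t)+k[4]*np.cos(t)
    n=np.array([-np.sin(q[0]),np.cos(q[0]),0]);u=np.array([np.cos(q[0]),np.sin(q[0]),0])
    return rho*u+D*n+z*ZB+L*R.as_matrix()[:,0],R
def ik(P,Q,q0):
    f=lambda q:np.r_[(fk(q)[0]-P)*5,(fk(q)[1].inv()*Q).as_rotvec()]
    r=least_squares(f,q0);return r.x,np.abs(r.fun).max()
E
python3 - <<'E'
from ik import *
print(k,np.abs(res).max())
for lean in (15,):
 for phe in (28,15,0):
  q=np.array(S[-1][0])
  for th in range(40,181,10):
    ph=-15.5+(phe+15.5)*(th-40)/140
    Q=Rt(ph,lean);q,e=ik(tcp(bar(th),Q),Q,q)
    if th%20==0:print(phe,th,q.round(2),round(e,4))
E
```

```text
[-4.55230769e-04  2.93651201e-01  4.55880414e-01  5.57928865e-01
 -6.17068274e-02] 0.00023892227756500128
28 40 [-0.25  0.13  2.07 -0.29  0.63 -1.72] 0.0
28 60 [-0.35  0.11  2.03 -0.06  0.7  -1.97] 0.0
28 80 [-0.46  0.12  1.98  0.12  0.79 -2.18] 0.0
28 100 [-0.56  0.18  1.92  0.26  0.88 -2.33] 0.0
28 120 [-0.65  0.25  1.86  0.36  0.96 -2.45] 0.0
28 140 [-0.71  0.35  1.79  0.44  1.04 -2.54] 0.0
28 160 [-0.76  0.45  1.73  0.5   1.11 -2.61] 0.0
28 180 [-0.8   0.56  1.68  0.56  1.17 -2.66] 0.0
15 40 [-0.25  0.13  2.07 -0.29  0.63 -1.72] 0.0
15 60 [-0.34  0.1   2.04 -0.11  0.69 -1.92] 0.0
15 80 [-0.43  0.11  2.    0.03  0.75 -2.1 ] 0.0
15 100 [-0.52  0.15  1.95  0.15  0.81 -2.25] 0.0
15 120 [-0.6   0.21  1.9   0.25  0.86 -2.37] 0.0
15 140 [-0.66  0.29  1.85  0.33  0.9  -2.47] 0.0
15 160 [-0.7   0.38  1.81  0.39  0.93 -2.55] 0.0
15 180 [-0.73  0.46  1.77  0.45  0.96 -2.61] 0.0
0 40 [-0.25  0.13  2.07 -0.29  0.63 -1.72] 0.0
0 60 [-0.32  0.1   2.04 -0.18  0.67 -1.86] 0.0
0 80 [-0.39  0.1   2.01 -0.08  0.71 -2.  ] 0.0
0 100 [-0.47  0.13  1.98  0.    0.73 -2.12] 0.0
0 120 [-0.53  0.18  1.95  0.08  0.74 -2.23] 0.0
0 140 [-0.59  0.24  1.92  0.14  0.74 -2.33] 0.0
0 160 [-0.62  0.31  1.89  0.2   0.73 -2.4 ] 0.0
0 180 [-0.65  0.37  1.88  0.26  0.71 -2.46] 0.0
```

The wrist model fits within 0.3 mm. A far-side tilt of 28° would pass joint 6's limit, so I'll end the tilt near +4° and let the bar turn within the pads.

```bash
cat > st2.py <<'E'
from h import *
from rig import bot
import sys
n,t0,t1,st=sys.argv[1],*map(int,sys.argv[2:6-1])
s=bot.observe();print(s["time"],s["qpos"].round(3),s["ft_force"].round(1),s["moment"].round(2),s["opening"])
R0=rot(s["tool_rot"]);g=s["tool_pos"]-R0.as_matrix()[:,0]*.011
e=g-H;print("grasp: r",np.hypot(e@YB,e[2]),"ang",np.degrees(np.arctan2(e[2],e@YB)),"x",(g-G)@XB)
for th in range(t0,t1+1,st):
  Q=Rt(-16+20*(th-40)/140);print(th,row(s,tcp(bar(th),Q),Q).tolist())
if n!="0":
  for v in ("wrist","top"):
    d=bot.get_image(v);cv2.imwrite(f"pics/{v}{n}.png",d["frame"][:,:,::-1]);np.savez(f"pics/{v}{n}.npz",**d)
E
python3 st2.py 0 45 125 5
```

```text
5.325 [-0.248  0.126  2.07  -0.281  0.631 -1.714] [-5.1 14.   8.1] [2.03 0.55 0.54] 0.11633538826202149
grasp: r 0.09191836805455729 ang 38.927921128100685 x -0.00030070236074261825
45 [-3.4, -9.1, 1.3, -0.1, -0.1, -0.0]
50 [-6.9, -16.0, 2.2, 0.1, -0.1, 0.7]
55 [-9.8, -23.1, 3.0, 0.2, -0.1, 1.4]
60 [-12.0, -30.5, 3.6, 0.4, -0.1, 2.0]
65 [-13.6, -38.0, 4.0, 0.6, -0.1, 2.7]
70 [-14.6, -45.7, 4.3, 0.8, -0.1, 3.4]
75 [-14.9, -53.4, 4.4, 1.0, -0.1, 4.1]
80 [-14.5, -61.1, 4.3, 1.2, -0.1, 4.8]
85 [-13.5, -68.8, 4.1, 1.3, -0.1, 5.5]
90 [-11.9, -76.3, 3.7, 1.5, -0.1, 6.2]
95 [-9.6, -83.6, 3.1, 1.7, -0.1, 6.9]
100 [-6.6, -90.7, 2.3, 1.9, -0.1, 7.6]
105 [-3.1, -97.6, 1.4, 2.1, -0.1, 8.3]
110 [1.0, -104.0, 0.3, 2.3, -0.1, 8.9]
115 [5.6, -110.1, -0.9, 2.4, -0.1, 9.6]
120 [10.7, -115.7, -2.3, 2.6, -0.1, 10.3]
125 [16.3, -120.9, -3.7, 2.8, -0.1, 11.0]
```

>>> send_rows([
  {"claw": 1,"tx": -3.4,"ty": -9.1,"tz": 1.3,"wx": 0,"wy": 0,"wz": 0},
  {"claw": 1,"tx": -6.9,"ty": -16,"tz": 2.2,"wx": 0.1,"wy": 0,"wz": 0.7},
  {"claw": 1,"tx": -9.8,"ty": -23.1,"tz": 3,"wx": 0.2,"wy": 0,"wz": 1.4},
  {"claw": 1,"tx": -12,"ty": -30.5,"tz": 3.6,"wx": 0.4,"wy": 0,"wz": 2},
  {"claw": 1,"tx": -13.6,"ty": -38,"tz": 4,"wx": 0.6,"wy": 0,"wz": 2.7},
  {"claw": 1,"tx": -14.6,"ty": -45.7,"tz": 4.3,"wx": 0.8,"wy": 0,"wz": 3.4},
  {"claw": 1,"tx": -14.9,"ty": -53.4,"tz": 4.4,"wx": 1,"wy": 0,"wz": 4.1},
  {"claw": 1,"tx": -14.5,"ty": -61.1,"tz": 4.3,"wx": 1.2,"wy": 0,"wz": 4.8},
  {"claw": 1,"tx": -13.5,"ty": -68.8,"tz": 4.1,"wx": 1.3,"wy": 0,"wz": 5.5},
  {"claw": 1,"tx": -11.9,"ty": -76.3,"tz": 3.7,"wx": 1.5,"wy": 0,"wz": 6.2},
  {"claw": 1,"tx": -9.6,"ty": -83.6,"tz": 3.1,"wx": 1.7,"wy": 0,"wz": 6.9},
  {"claw": 1,"tx": -6.6,"ty": -90.7,"tz": 2.3,"wx": 1.9,"wy": 0,"wz": 7.6},
])

```text
time: 6.82
tool_pos: [0.5626, -0.2042, 0.1226]
tool_rot: [0.792, -0.07, 0.606, -0.014]
ft_force: [1.0, 3.7, -0.1]
opening: 0.116
```

```bash
python3 st2.py 5 100 180 5
```

```text
6.825 [-0.479  0.135  1.972  0.04   0.746 -2.156] [ 1.   3.7 -0.1] [0.93 0.08 0.22] 0.11573987418119432
grasp: r 0.08952853539637776 ang 100.2212632905415 x -8.088551992248864e-05
100 [-0.5, 0.2, 0.2, -0.0, -0.1, -0.1]
105 [2.1, -7.1, -0.4, 0.2, -0.1, 0.6]
110 [5.2, -14.1, -1.3, 0.3, -0.1, 1.3]
115 [9.0, -20.8, -2.3, 0.5, -0.1, 2.0]
120 [13.3, -27.1, -3.4, 0.7, -0.1, 2.7]
125 [18.2, -33.0, -4.7, 0.9, -0.1, 3.4]
130 [23.5, -38.4, -6.2, 1.1, -0.1, 4.1]
135 [29.3, -43.3, -7.7, 1.3, -0.1, 4.7]
140 [35.5, -47.7, -9.3, 1.4, -0.1, 5.4]
145 [42.1, -51.5, -11.1, 1.6, -0.1, 6.1]
150 [48.9, -54.7, -12.9, 1.8, -0.1, 6.8]
155 [56.0, -57.3, -14.8, 2.0, -0.1, 7.5]
160 [63.3, -59.2, -16.7, 2.2, -0.1, 8.2]
165 [70.8, -60.5, -18.7, 2.4, -0.1, 8.9]
170 [78.3, -61.1, -20.7, 2.6, -0.1, 9.6]
175 [85.9, -61.0, -22.7, 2.7, -0.1, 10.3]
180 [93.4, -60.2, -24.7, 2.9, -0.1, 11.0]
```

View pics/wrist5.png

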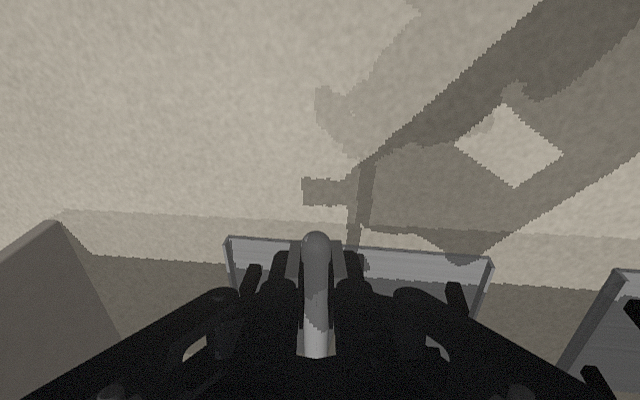

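View pics/top5.png

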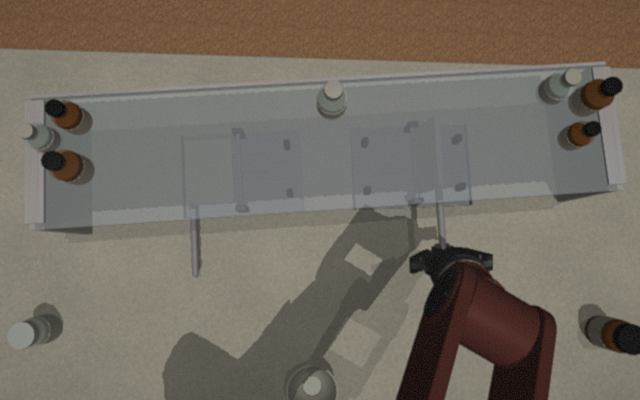

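Top view: the plate is just past upright, seen edge-on near (425,160), with the bar in the jaws at (440,240). I'll lower it.

>>> send_rows([
  {"claw": 1,"tx": 2.1,"ty": -7.1,"tz": -0.4,"wx": 0.2,"wy": 0,"wz": 0.6},
  {"claw": 1,"tx": 5.2,"ty": -14.1,"tz": -1.3,"wx": 0.3,"wy": 0,"wz": 1.3},
  {"claw": 1,"tx": 9,"ty": -20.8,"tz": -2.3,"wx": 0.5,"wy": 0,"wz": 2},
  {"claw": 1,"tx": 13.3,"ty": -27.1,"tz": -3.4,"wx": 0.7,"wy": 0,"wz": 2.7},
  {"claw": 1,"tx": 18.2,"ty": -33,"tz": -4.7,"wx": 0.9,"wy": 0,"wz": 3.4},
  {"claw": 1,"tx": 23.5,"ty": -38.4,"tz": -6.2,"wx": 1.1,"wy": 0,"wz": 4.1},
  {"claw": 1,"tx": 29.3,"ty": -43.3,"tz": -7.7,"wx": 1.3,"wy": 0,"wz": 4.7},
  {"claw": 1,"tx": 35.5,"ty": -47.7,"tz": -9.3,"wx": 1.4,"wy": 0,"wz": 5.4},
  {"claw": 1,"tx": 42.1,"ty": -51.5,"tz": -11.1,"wx": 1.6,"wy": 0,"wz": 6.1},
  {"claw": 1,"tx": 48.9,"ty": -54.7,"tz": -12.9,"wx": 1.8,"wy": 0,"wz": 6.8},
  {"claw": 1,"tx": 56,"ty": -57.3,"tz": -14.8,"wx": 2,"wy": 0,"wz": 7.5},
  {"claw": 1,"tx": 63.3,"ty": -59.2,"tz": -16.7,"wx": 2.2,"wy": 0,"wz": 8.2},
  {"claw": 1,"tx": 70.8,"ty": -60.5,"tz": -18.7,"wx": 2.4,"wy": 0,"wz": 8.9},
])

```text
time: 8.55
tool_pos: [0.5672, -0.2737, 0.0571]
tool_rot: [0.792, -0.005, 0.609, 0.035]
ft_force: [1.5, 5.3, 3.3]
opening: 0.115
```

```bash
python3 st2.py 6 165 180 3
```

```text
8.55 [-0.653  0.341  1.862  0.279  0.781 -2.465] [1.5 5.3 3.3] [ 1.23 -0.24  0.35] 0.1147465905045401
grasp: r 0.09010435421056016 ang 165.4166972331709 x 5.858248877225859e-05
165 [-0.6, 0.3, 0.1, -0.1, -0.1, -0.1]
168 [3.8, -0.9, -1.1, -0.0, -0.1, 0.3]
171 [8.2, -1.8, -2.2, 0.1, -0.1, 0.7]
174 [12.7, -2.5, -3.4, 0.2, -0.1, 1.2]
177 [17.3, -3.0, -4.6, 0.3, -0.1, 1.6]
180 [21.8, -3.2, -5.8, 0.4, -0.1, 2.0]
```

View pics/wrist6.png

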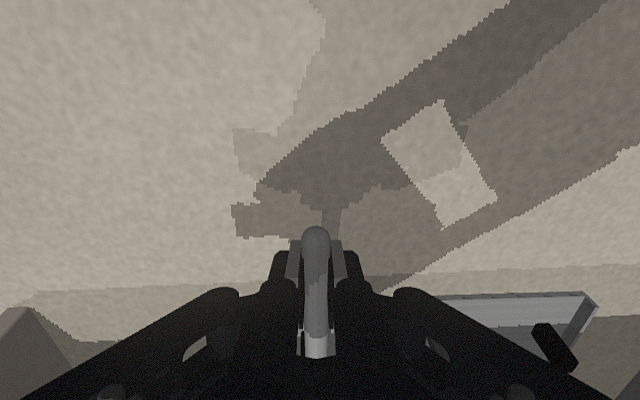

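View pics/top6.png

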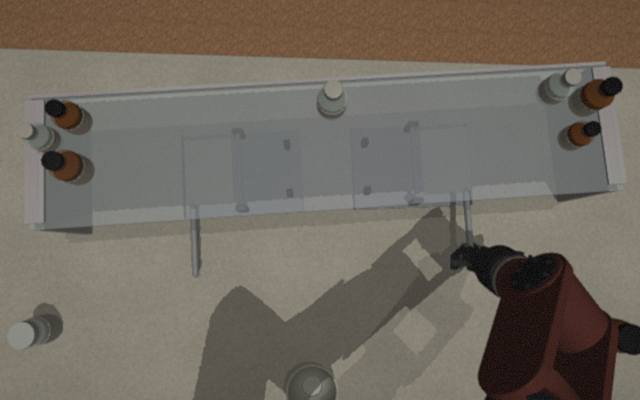

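The plate is about 15° from flat on the right side (columns 420–470 in the top view). I'll lay it down slowly.

>>> send_rows([
  {"claw": 1,"tx": 3.8,"ty": -0.9,"tz": -1.1,"wx": 0,"wy": 0,"wz": 0.3},
  {"claw": 1,"tx": 8.2,"ty": -1.8,"tz": -2.2,"wx": 0.1,"wy": 0,"wz": 0.7},
  {"claw": 1,"tx": 12.7,"ty": -2.5,"tz": -3.4,"wx": 0.2,"wy": 0,"wz": 1.2},
  {"claw": 1,"tx": 16,"ty": -2.9,"tz": -4.2,"wx": 0.3,"wy": 0,"wz": 1.5},
  {"claw": 1,"tx": 18.5,"ty": -3,"tz": -4.9,"wx": 0.3,"wy": 0,"wz": 1.7},
  {"claw": 1,"tx": 20.5,"ty": -3.1,"tz": -5.4,"wx": 0.3,"wy": 0,"wz": 1.7},
  {"claw": 1,"tx": 21.8,"ty": -3.2,"tz": -5.8,"wx": 0.3,"wy": 0,"wz": 1.7},
  {"claw": 1,"tx": 21.8,"ty": -3.2,"tz": -5.8,"wx": 0.3,"wy": 0,"wz": 1.7},
])

```text
time: 9.65
tool_pos: [0.5675, -0.276, 0.0382]
tool_rot: [0.791, 0.006, 0.61, 0.047]
ft_force: [-12.6, 10.9, 29.0]
opening: 0.115
```

```bash
python3 st2.py 7 176 182 2
```

```text
9.65 [-0.669  0.385  1.848  0.318  0.781 -2.51 ] [-12.6  10.9  29. ] [1.98 0.97 0.63] 0.1153554013040147
grasp: r 0.09000197386442448 ang 177.59968905425328 x 0.0002750877767187381
176 [-2.5, 0.2, 0.4, 0.1, -0.1, -0.4]
178 [0.5, -0.1, -0.4, 0.1, -0.1, -0.1]
180 [3.6, -0.3, -1.2, 0.2, -0.1, 0.2]
182 [6.6, -0.4, -2.0, 0.3, -0.1, 0.4]
```

View pics/wrist7.png

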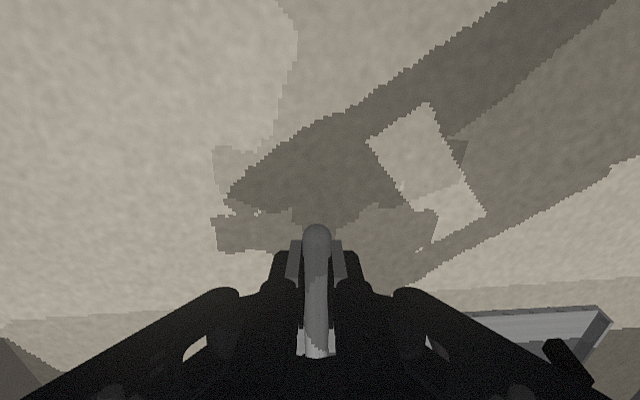

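View pics/top7.png

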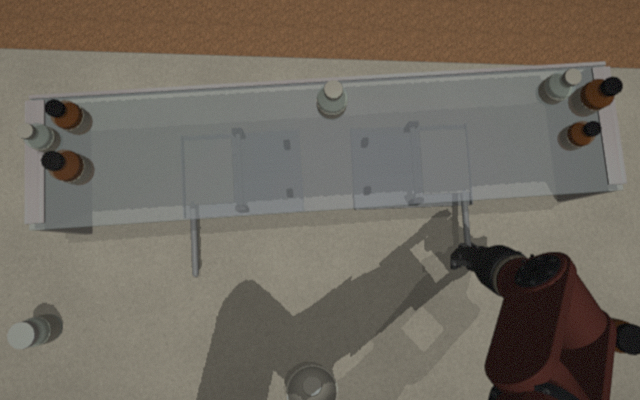

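The upward force has risen to 29 N, so the plate is pressing on its stop at about 178°. I'll ease off, open and back out along the fingers.

>>> send_rows([
  {"claw": 1,"tx": -0.5,"ty": 0,"tz": 0,"wx": 0,"wy": 0,"wz": 0},
  {"claw": 1,"tx": -0.5,"ty": 0,"tz": 0,"wx": 0,"wy": 0,"wz": 0},
  {"claw": 0.8,"tx": -0.5,"ty": 0,"tz": 0,"wx": 0,"wy": 0,"wz": 0},
  {"claw": 0.6,"tx": -0.5,"ty": 0,"tz": 0,"wx": 0,"wy": 0,"wz": 0},
  {"claw": 0.4,"tx": -0.5,"ty": 0,"tz": 0,"wx": 0,"wy": 0,"wz": 0},
  {"claw": 0.4,"tx": -0.5,"ty": 0,"tz": 0,"wx": 0,"wy": 0,"wz": 0},
  {"claw": 0.4,"tx": -0.5,"ty": 0,"tz": 0,"wx": 0,"wy": 0,"wz": 0},
])

```text
time: 10.62
tool_pos: [0.5674, -0.2762, 0.0386]
tool_rot: [0.791, 0.006, 0.61, 0.046]
ft_force: [-0.1, -0.1, 0.1]
opening: 0.601
```

```bash
python3 st2.py 8 178 180 2
```

```text
10.625 [-0.669  0.384  1.849  0.317  0.782 -2.51 ] [-0.1 -0.1  0.1] [-0.05  0.1  -0.01] 0.6012334963827901
grasp: r 0.09020311743445425 ang 177.31243460489154 x 0.00010343303827212815
178 [1.0, 0.1, -0.4, 0.1, -0.1, -0.1]
180 [4.1, -0.1, -1.2, 0.2, -0.1, 0.2]
```

View pics/wrist8.png

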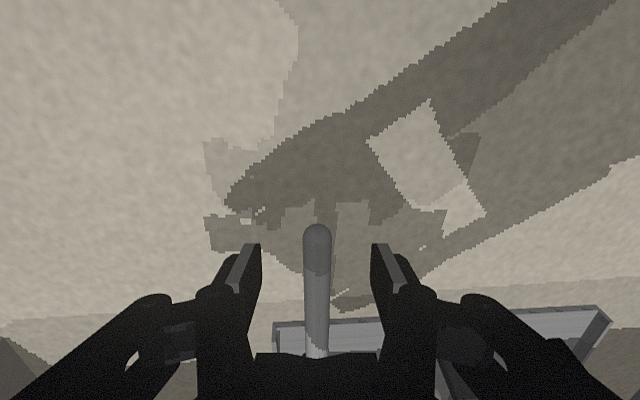

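The jaws are open on both sides of the bar (column 317) and the force reads zero. Now backing out.

>>> send_rows([
  {"claw": 0.4,"tx": -20,"ty": 0,"tz": 0,"wx": 0,"wy": 0,"wz": 0},
  {"claw": 0.4,"tx": -50,"ty": 0,"tz": 0,"wx": 0,"wy": 0,"wz": 0},
  {"claw": 0.4,"tx": -90,"ty": 0,"tz": 0,"wx": 0,"wy": 0,"wz": 0},
  {"claw": 0.4,"tx": -130,"ty": 0,"tz": -20,"wx": 0,"wy": 0,"wz": 0},
  {"claw": 0.4,"tx": -150,"ty": 0,"tz": -60,"wx": 0,"wy": 0,"wz": 0},
  {"claw": 0.4,"tx": -150,"ty": 0,"tz": -60,"wx": 0,"wy": 0,"wz": 0},
  {"claw": 0.4,"tx": -150,"ty": 0,"tz": -60,"wx": 0,"wy": 0,"wz": 0},
])

```text
time: 11.6
tool_pos: [0.4719, -0.2915, 0.1688]
tool_rot: [0.792, 0.006, 0.609, 0.046]
ft_force: [-0.3, 0.1, -0.6]
opening: 0.6
```

Run:
```python
from h import *
from rig import bot
s=bot.observe();print(s["time"],s["tool_pos"],s["ft_force"],s["dq"].round(3))
for v in("top","scene","wrist"):
    d=bot.get_image(v);cv2.imwrite(f"pics/{v}9.png",d["frame"][:,:,::-1])
    if v=="top":
        z=d["z_map"];K=d["intrinsics"];T=d["world_from_camera"];vv,u=np.mgrid[0:400,0:640]
        P=np.stack([(u-K[0,2])/K[0,0]*z,(vv-K[1,2])/K[1,1]*z,z],-1)@T[:3,:3].T+T[:3,3]
        for y0 in (H[1]-.09,.22):
            m=(z>0)&(np.abs(P[...,1]-y0)<.03)&(P[...,0]>.5)&(P[...,0]<.62)&(P[...,2]>.025)&(P[...,2]<.09)
            q=P[m];print(y0,m.sum(),q[:,2].mean() if m.sum() else None,q.mean(0) if m.sum() else None)
```

```text
11.6 [ 0.4719388  -0.29146633  0.1688487 ] [-0.28134622  0.13041323 -0.63760579] [ 0.015  0.028 -0.01   0.001 -0.002 -0.002]
-0.27721364430520623 275 0.04954501763401546 [ 0.58039178 -0.274972    0.04954502]
0.22 379 0.049191740983661636 [0.55708433 0.23453794 0.04919174]
```

View pics/top9.png

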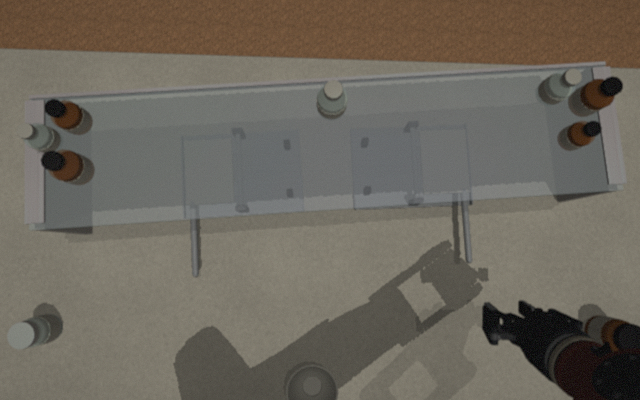

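View pics/scene9.png

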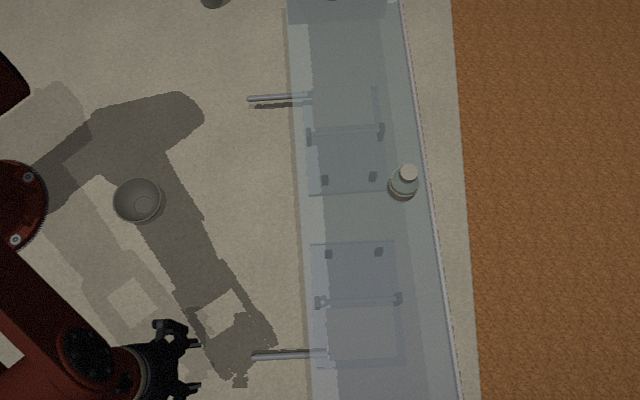

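The plate lies on the right with its bar top at 0.0495 m, the same as at the start, and the flat plate's bar is unchanged. The wrist hides the bottle near (620,335), so I'll move clear and check it.

>>> send_rows([
  {"claw": 0.4,"tx": -40,"ty": 40,"tz": 0,"wx": 0,"wy": 0,"wz": 0},
  {"claw": 0.4,"tx": -70,"ty": 80,"tz": 0,"wx": 0,"wy": 0,"wz": 0},
  {"claw": 0.4,"tx": -80,"ty": 130,"tz": 0,"wx": 0,"wy": 0,"wz": 0},
  {"claw": 0.4,"tx": -80,"ty": 150,"tz": 0,"wx": 0,"wy": 0,"wz": 0},
  {"claw": 0.4,"tx": -80,"ty": 150,"tz": 0,"wx": 0,"wy": 0,"wz": 0},
  {"claw": 0.4,"tx": -80,"ty": 150,"tz": 0,"wx": 0,"wy": 0,"wz": 0},
])

```text
time: 12.5
tool_pos: [0.4422, -0.1484, 0.2545]
tool_rot: [0.791, 0.006, 0.61, 0.047]
ft_force: [0.0, 0.5, -0.7]
opening: 0.598
```

Run:
```python
from h import *
from rig import bot
s=bot.observe();print(s["time"],s["tool_pos"],s["ft_force"],s["dq"].round(3))
d=bot.get_image("top");cv2.imwrite(f"pics/top10.png",d["frame"][:,:,::-1])
```

```text
12.5 [ 0.44224953 -0.14835955  0.25448023] [ 0.02248678  0.52504126 -0.66185387] [-0.016  0.008 -0.002  0.001  0.002  0.002]
```

View pics/top10.png

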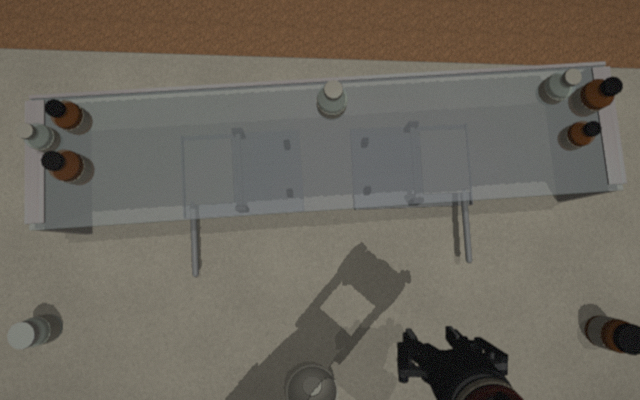

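The bottle at (620,335) and everything else stand where they did at the start, and the plate is flat on the right. Handing in.

```bash
python3 -c "
from rig import bot
print(bot.finish_job())"
```

```text
the job is handed in; nothing more can be done
None
```

The plate with wells now lies wells down on the right of its stand, and I handed the job in at about 12.6 s; no verdict was reported.

I gripped its bar near the front end and led it round the hinge at under 1 rad/s. I eased it onto its stop, released it, and moved the arm clear.

**Last checks:**
- **Well plate:** The top view shows a plain face up on the right. The bar's top surface measures 49.5 mm above the bench, against 49.6 mm at the start.
- **Flat plate:** It looks unchanged on the left, with its bar at the same height (49.2 mm).
- **Surroundings:** The shelf, bottles and bowl look as they did at the start. I saw no contact with the shelf in the pictures. The force on the tool was about 0 N after release and under 1 N at the end.

**What did not go to plan:**
- **Tilt:** The planned 40° gripper tilt ran joint 4 to its limit, so I gripped at 28°. Joint 6's limit meant ending near +4°, so the bar turned within the pads.
- **Lay-down force:** As the plate reached its stop, the vertical force rose to 29 N. The jaws were then at about 177.6° instead of the commanded 180°, and I eased off before opening them.

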